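Bring the tilting tube-rack stand down to its lowest notch

ROBOT

A 6-joint arm with a two-finger parallel gripper is mounted at the origin on the work surface. World frame = base frame: x ahead of the robot, y to its left, z up, the work surface at z = 0. Lengths are in m, angles in rad, forces in N, time in s.
With the tool pointing down it reaches from about 0.225 to 0.875 m from the base axis. Payload 3.4 kg.
Tool frame: the origin (TCP) lies at the very end of the fingers, on their centre line; the grasp point (between the pads) lies 19 mm behind it; z points along the fingers, y is the direction in which the jaws open and shut (so a half turn about z gives the same grasp; the last joint's range is limited). The gripper opens to 85 mm and grips with 20 to 120 N. Pads are 22 mm wide; open, the fingers measure 114 mm over their backs; the gripper's body (76 mm by 85 mm) begins 54 mm behind the grasp point. The pads swing forward as they close: fully open they stand 13 mm farther back than shut.
Start: joints at [1.102, 0.276, 1.505, -0, 1.361, -0.121], TCP at [0.196, 0.541, 0.231] pointing down, gripper open.
Joint ranges: [-2.89, 2.89], [-0.75, 2.08], [0.22, 2.7], [-1.18, 4.32], [0.11, 2.71], [-2.7, 2.7]. Speed limits (rad/s): [2.57, 2.57, 3.14, 3.14, 3.14, 3.14].

INTERFACE

Orientations are given as [roll, pitch, yaw] about the fixed x, y, z axes, in that order (R = Rz(yaw) Ry(pitch) Rx(roll)).
In Python, from plant import r gives the robot as it stands.
- The arm moves only by the tool arm_command, never from a script. Its argument "increments" is a list that holds one entry, the list of rows, each a list of 7 numbers: the opening in per cent of the stroke, from 0 (shut) to 100 (fully open), then the shift along the tool's x, y, z in m, then the turn, a rotation vector about the tool's x, y, z in degrees. A call has 1 to 8 rows; each row is the pose to reach, as a shift and turn from the pose commanded when the call began, along the tool's axes at that moment; what a row does not reach only later rows make up. A row lasts 1/12 s, in which the tool goes at most 41.7 mm and 7.16 degrees, less where a joint would pass 70% of its speed; a pose out of reach is approached as far as the arm can. A call with a gripper value outside its range is refused whole. The fingers move at their own pace and stop on an object; the grip force is fixed at half the most. Time passes only in rows, so rows that repeat a pose let the fingers close. It gives the time, the measured TCP pose, the force and the opening at its end, in the units of the state.
- r.get_state(): the state, without advancing time (a new reading comes with each control period).
- r.read_camera(name): name is "scene" or "top" or "wrist"; returns (picture, depth): 480x640x3 uint8, blue, green, red; 480x640 float32, m along the optical axis (not along the pixel's ray), 0 where there is no reading.
- r.get_calibration(name): a dict with "fx", "fy", "cx", "cy" (pixels), "rvec" (rotation vector, rad) and "tvec" (3), from world to camera coordinates, as OpenCV has them. Camera axes: x right, y down, z forward; pixel columns grow to the right and rows downward; lengths in m; the calibration is good to about 2 mm. The wrist camera is an equidistant fisheye: a pixel r from the principal point sees the ray r / f radians off the axis. A picture is of the moment at which its call begins: read the wrist's pose just before it. get_calibration takes no time and is no camera call; for the wrist camera it gives the pose at the moment of the call.
- r.finish_job(): hands the job in, once; it reports no verdict.
The state is a dict: "t": time; "joints": joint angles; "joint_vel": joint speeds; "effort": joint torques, N m; "ee_pos": TCP position; "orientation": TCP orientation; "wrist_force": force on the tool from outside, world axes, zero at the start; "torque": the same for the moment, N m; "gripper_width": opening from 0.0 (shut) to 1.0 (fully open).
Only numpy, scipy, OpenCV 4.12 (cv2) and the standard library are available. Lean on these libraries where they do the work, as an engineer would, in place of code of your own. Each camera call takes 0.05 s, during which the arm holds its last target. There are 200 camera calls.

TASK

The tilting tube-rack stand is propped too steeply: set its tray to the lowest of its three notches and let go. Its ratchet only clicks upwards, so take the handle, lift the tray slowly past the top notch until you feel it come up gently against the stop (which throws the pawl over), lower it by hand all the way down flat so that the pawl sets itself again, then raise it to the first notch and ease it down onto the pawl. Do not force the stop, do not let the tray drop, and leave everything else on the bench where it is.

Things in the scene. Friction and masses are not known exactly. Their poses are not given: they have to be found in the camera images.
- stand: grey base plate (330 x 270 x 12 mm) of the tilting tube-rack stand, bolted down; origin on the bench, x axis from the handle side towards the hinge, y along the hinge, z up. Hinge line parallel to y, at x = +125 mm, z = 75 mm.
- tray (a joint): tilt of the tray (rad): 0 = flat down, growing as the handle edge is lifted. Notches hold it at 0.20 (lowest), 0.42 and 0.64; one catches once the tray is lifted about 0.03 past it and let back onto it. Lifted past the top notch, the pawl is thrown over somewhere between 0.80 and 1.22 and 0.02 to 0.06 later the tray meets a hard stop: differs each time, unknown beforehand, to be felt.
- handle (a point): middle of the blue round handle bar on the tray's lifting edge: 12 mm thick, parallel to the hinge, 250 mm from it, 39 mm free space between bar and tray, bracket arms 148 mm apart. The bar can turn between the fingers as the tray tilts. Lifting takes about 3 to 6 N; at the stop use no more than about 7 N on top of that.
- hinge (a point): on the hinge line, middle of the tray. With the pawl thrown over, the tray comes down freely past the notches; only in the last 0.04 rad before flat is the pawl set again, so that the notches catch once more. The hinge is lightly damped, but a tray let go of falls too hard.
- sector: fan-shaped grey plate with three brass notch pins, a blue setting pin and a red throw-over pin, turning with the tray beside it on the stand's +y side; origin on the hinge line, axes fixed to the tray (as the stand's when flat).
- post: fixed post beside the sector with stop lug, red tumbler pawl and its round brass weight (32 mm), up to 225 mm above the bench; weight leaning towards the hinge = working in the notches, towards the handle side = thrown over. Origin on the hinge line. Its pawl and stop lug may not be pressed by more than 50 N (about 10 N too much lift at the handle).
- tube_rack: steel tube rack with capped glass tubes, 130 x 62 mm, 92 mm tall, a bystander; origin at the centre of its underside
- amber_bottle: amber glass bottle, 62 mm across, 140 mm tall, a bystander; origin at the centre of its underside
- white_jar: white jar with blue cap, 60 mm across, 70 mm tall, a bystander; origin at the centre of its underside
- tip_box: blue pipette-tip box with clear lid, 117 x 82 mm, 63 mm tall, a bystander; origin at the centre of its underside
- beaker: glass beaker, 72 mm across, 90 mm tall, a bystander; origin at the centre of its underside
- screwdriver: screwdriver with red handle, about 200 mm long, lying on the bench, a bystander; origin at the centre of its underside (its middle)
- pot: white ceramic bowl, 90 mm across, 50 mm tall, a bystander; origin at the centre of its underside

How it is judged:
By the outcome, as a careful person would: the job done as asked, in the order asked, and still so for the second after the job is handed in, with the robot touching nothing.
It also fails if it takes over 72 s, if anything falls off the work surface, if the arm or the gripper's body presses on something with over 40 N, if the wrist force passes 120 N, or if a joint passes its speed limit or range.

## Working session

There is one attempt and no reset: what is moved stays moved. The work goes in short steps, Python scripts to look and compute and a tool call to move; the robot and the scene stay as the last step left them, time stands still between calls to the robot, and variables do not carry over. Pictures are saved under pics/ and viewed, about 8 in all and at most 12, crops included, and the job is handed in when it is done.

Besides the shell and the picture viewer there is one more tool, called after "Emit:" as a command line: name --argument value ..., lists and objects as JSON in quotes. arm_command: Moves the arm, as the interface text tells. Its arguments: {"type":"object","properties":{"increments":{"type":"array","items":{"type":"array","items":{"type":"array","items":{"type":"number"}}}}},"required":["increments"]}

```bash
mkdir -p pics; ls; python3 - <<'E'
from plant import r
import cv2,numpy as np
s=r.get_state();print({k:np.round(v,3).tolist() for k,v in s.items()})
for n in ("scene","top"):
    im,d=r.read_camera(n);cv2.imwrite(f"pics/{n}0.png",im);np.savez(f"pics/{n}0.npz",im=im,d=d)
    print(n,r.get_calibration(n))
E
```

```text
pics
{'t': 0.0, 'joints': [1.102, 0.277, 1.506, -0.0, 1.361, -0.121], 'joint_vel': [-0.001, 0.001, -0.001, -0.003, -0.0, -0.001], 'effort': [-0.002, -41.678, -24.58, -0.0, 0.011, 0.0], 'ee_pos': [0.196, 0.54, 0.23], 'orientation': [-3.14, -0.0, 2.794], 'wrist_force': [0.436, 0.284, -0.332], 'torque': [-0.005, 0.042, 0.039], 'gripper_width': 1.003}
scene {'fx': 578.796526271857, 'fy': 578.796526271857, 'cx': 322.18412457600914, 'cy': 241.05388624841387, 'rvec': array([ 0.87367762,  2.47707754, -1.1758498 ]), 'tvec': array([ 0.43930937, -0.16081118,  1.56640781])}
top {'fx': 610.5842498187849, 'fy': 610.5842498187849, 'cx': 320.1756041433374, 'cy': 237.2194993912074, 'rvec': array([ 2.16084492, -2.20201197,  0.06002289]), 'tvec': array([0.02324852, 0.56740434, 1.33853375])}
```

View pics/scene0.png

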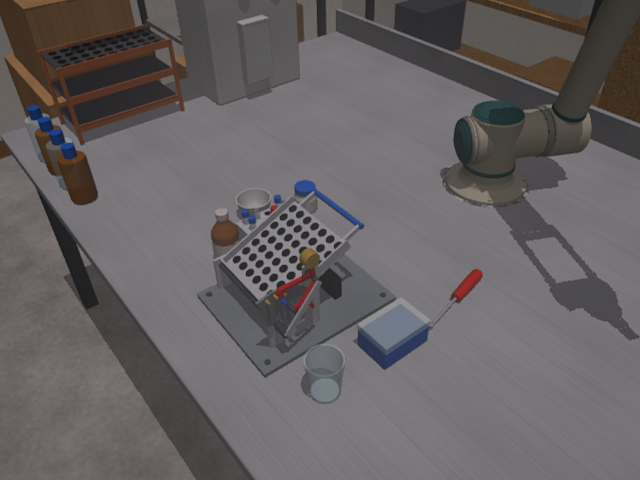

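View pics/top0.png

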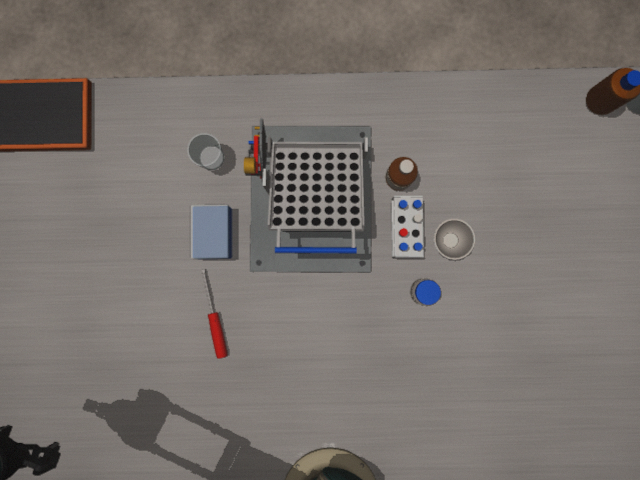

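The top view shows the plate at cols 250–371, rows 126–272, and the blue bar at row 250, cols 276–356, on the robot's side. The hinge is at the far side (row ~145) and the post with its brass weight at (250,165). The scene view shows the tray steep, with the bar running from (318,192) to (362,226).

```bash
cat > h.py <<'E'
import numpy as np,cv2
from plant import r
def ray(n,px):
    c=r.get_calibration(n);R=cv2.Rodrigues(np.array(c["rvec"]))[0];t=np.array(c["tvec"])
    px=np.atleast_2d(px).astype(float)
    d=np.c_[(px[:,0]-c["cx"])/c["fx"],(px[:,1]-c["cy"])/c["fy"],np.ones(len(px))]
    return -R.T@t, d@R      # depth-scaled dirs
def plane(n,px,z):
    o,d=ray(n,px);return o+d*((z-o[2])/d[:,2])[:,None]
def depthpts(n,px,D):
    o,d=ray(n,px);px=np.atleast_2d(px).astype(int);return o+d*D[px[:,1],px[:,0]][:,None]
def blue(im):
    h=cv2.cvtColor(im,cv2.COLOR_BGR2HSV);return cv2.inRange(h,(110,150,60),(130,255,255))
def comps(m,amin=30):
    n,l,s,c=cv2.connectedComponentsWithStats(m);return [(l==i,s[i],c[i]) for i in range(1,n) if s[i,4]>=amin]
E
python3 - <<'E'
from h import *
for n in ("scene","top"):
    z=np.load(f"pics/{n}0.npz");im,D=z["im"],z["d"]
    for m,s,c in comps(blue(im)):
        ys,xs=np.nonzero(m);P=depthpts(n,np.c_[xs,ys],D);P=P[D[ys,xs]>0]
        print(n,s,np.round(np.median(P,0),3),np.round(P.min(0),3),np.round(P.max(0),3))
        if s[4]>250:
            q=P-P.mean(0);print(' axis',np.linalg.svd(q,full_matrices=0)[2][0].round(3))
z=np.load("pics/top0.npz");im,D=z["im"],z["d"]
# plate by depth: points with height 8..16 mm
yy,xx=np.mgrid[100:300,235:390];px=np.c_[xx.ravel(),yy.ravel()];P=depthpts("top",px,D)
k=(P[:,2]>.007)&(P[:,2]<.017);Q=P[k]
m=np.zeros(D.shape,np.uint8);m[px[k][:,1],px[k][:,0]]=255
m=cv2.morphologyEx(m,cv2.MORPH_OPEN,np.ones((3,3)))
b=max(comps(m),key=lambda a:a[1][4]);print(b[1])
pts=np.argwhere(m>0)[:,::-1].astype(np.float32)
rc=cv2.minAreaRect(pts);print(rc);print(plane("top",cv2.boxPoints(rc),.012).round(4),plane("top",[rc[0]],.012))
# tray plane
k=(P[:,2]>.08)&(P[:,2]<.24)
print("z at tray column 317:",[ (v,depthpts("top",[[317,v]],D)[0].round(3).tolist()) for v in (144,150,175,200,222,228,250)])
E
```

```text
scene [ 28 109  20  11  76] [ 0.873 -0.884  0.148] [ 0.853 -0.9    0.125] [ 0.886 -0.817  0.161]
scene [ 39 118  15  14  85] [ 0.871 -0.794  0.147] [ 0.855 -0.812  0.13 ] [ 0.886 -0.737  0.161]
scene [ 49 130  27  29 270] [ 0.873 -0.626  0.149] [ 0.855 -0.72   0.126] [ 0.887 -0.608  0.163]
 axis [-0.011 -1.    -0.016]
scene [295 181  67  45 382] [ 0.532 -0.049  0.176] [ 0.42  -0.241  0.064] [0.543 0.099 0.185]
 axis [0.315 0.868 0.383]
top [626  71  14  15 174] [ 0.868 -0.626  0.159] [ 0.853 -0.64   0.152] [ 0.883 -0.611  0.165]
top [399 200   8   8  47] [ 0.63  -0.164  0.092] [ 0.623 -0.171  0.081] [ 0.636 -0.156  0.098]
top [413 200   8   8  46] [ 0.63  -0.193  0.091] [ 0.623 -0.2    0.085] [ 0.638 -0.186  0.096]
top [400 243   8   7  46] [ 0.541 -0.162  0.092] [ 0.534 -0.17   0.085] [ 0.547 -0.155  0.097]
top [414 243   8   7  45] [ 0.54  -0.191  0.093] [ 0.534 -0.2    0.087] [ 0.547 -0.184  0.099]
top [275 247  81   6 427] [0.533 0.025 0.181] [ 0.527 -0.057  0.174] [0.54  0.1   0.189]
 axis [-0.031 -1.     0.001]
top [416 280  25  25 475] [ 0.443 -0.214  0.07 ] [ 0.418 -0.24   0.063] [ 0.469 -0.189  0.077]
 axis [-0.116 -0.993  0.009]
[ 250  176  121   97 3247]
((310.66058349609375, 198.72457885742188), (120.15592956542969, 145.79571533203125), 0.622755765914917)
[[ 0.4958  0.171   0.012 ]
 [ 0.8257  0.1638  0.012 ]
 [ 0.8168 -0.1081  0.012 ]
 [ 0.488  -0.0966  0.012 ]] [[0.65524088 0.03238147 0.012     ]]
z at tray column 317: [(144, [0.761, 0.015, 0.094]), (150, [0.75, 0.015, 0.087]), (175, [0.692, 0.016, 0.112]), (200, [0.636, 0.016, 0.137]), (222, [0.589, 0.017, 0.155]), (228, [0.576, 0.017, 0.167]), (250, [0.532, 0.017, 0.184])]
```

```bash
python3 - <<'E'
from h import *
z=np.load("pics/top0.npz");im,D=z["im"],z["d"]
for u in (365,366,367,368):
    print(u,[(v,depthpts("top",[[u,v]],D)[0].round(3).tolist()) for v in (138,142,145,148,152)])
a=cv2.resize(im[115:285,230:400],None,fx=3.4,fy=3.4,interpolation=cv2.INTER_CUBIC)
s=np.load("pics/scene0.npz")["im"]
b=cv2.resize(s[165:375,190:410],None,fx=2.75,fy=2.75,interpolation=cv2.INTER_CUBIC)
cv2.imwrite("pics/a.png",a[:,:]);cv2.imwrite("pics/b.png",b)
# bar: long thin component
m=[c for c in comps(blue(im)) if c[1][2]>60][0];ys,xs=np.nonzero(m[0])
rc=cv2.minAreaRect(np.c_[xs,ys].astype(np.float32));print(rc, plane("top",[rc[0]],.180))
bx=cv2.boxPoints(rc);P=plane("top",bx,.18);print(P.round(3))
E
```

```text
365 [(138, [0.772, -0.087, 0.095]), (142, [0.763, -0.087, 0.095]), (145, [0.757, -0.087, 0.091]), (148, [0.751, -0.087, 0.09]), (152, [0.744, -0.087, 0.084])]
366 [(138, [0.772, -0.089, 0.095]), (142, [0.763, -0.089, 0.095]), (145, [0.757, -0.089, 0.092]), (148, [0.75, -0.089, 0.094]), (152, [0.743, -0.089, 0.086])]
367 [(138, [0.772, -0.092, 0.092]), (142, [0.763, -0.091, 0.094]), (145, [0.757, -0.091, 0.093]), (148, [0.751, -0.091, 0.09]), (152, [0.744, -0.092, 0.081])]
368 [(138, [0.791, -0.1, 0.011]), (142, [0.781, -0.099, 0.013]), (145, [0.776, -0.099, 0.007]), (148, [0.768, -0.099, 0.009]), (152, [0.759, -0.099, 0.008])]
((315.0, 249.5), (5.0, 80.0), 90.0) [[0.53304007 0.02127791 0.18      ]]
[[ 0.539  0.1    0.18 ]
 [ 0.536 -0.057  0.18 ]
 [ 0.527 -0.057  0.18 ]
 [ 0.53   0.1    0.18 ]]
```

View pics/b.png

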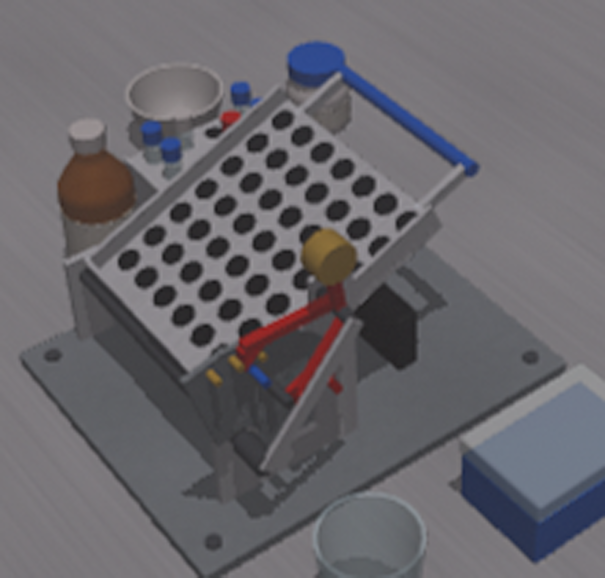

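Bar centre comes out at (0.533, 0.0215, 0.178). The bracket gives the hinge at about (0.760, ·, 0.075), so the radius is 0.249 and the tilt about 0.425. Both fit the middle notch. I'm moving above the bar now.

Emit:
arm_command --increments '[[[40,-0.031,-0.023,-0.0025,0,0,4.5],[40,-0.062,-0.047,-0.005,0,0,9],[40,-0.093,-0.07,-0.0075,0,0,13.5],[40,-0.124,-0.093,-0.01,0,0,18],[40,-0.155,-0.116,-0.0125,0,0,22.5],[40,-0.186,-0.14,-0.015,0,0,27],[40,-0.217,-0.163,-0.0175,0,0,31.5],[40,-0.247,-0.186,-0.02,0,0,35.8]]]'

```text
t: 0.77
ee_pos: [0.3652, 0.2797, 0.2512]
orientation: [-3.141, 0.0, 2.165]
wrist_force: [0.4, 1.3, -0.4]
gripper_width: 0.403
```

Emit:
arm_command --increments '[[[40,-0.039,-0.001,-0.0025,0,0,4.5],[40,-0.077,-0.002,-0.005,0,0,9],[40,-0.116,-0.003,-0.0075,0,0,13.5],[40,-0.155,-0.004,-0.01,0,0,18],[40,-0.193,-0.005,-0.0125,0,0,22.5],[40,-0.232,-0.006,-0.015,0,0,27],[40,-0.271,-0.0065,-0.0175,0,0,31.5],[40,-0.309,-0.007,-0.02,0,0,35.8]]]'

```text
t: 1.43
ee_pos: [0.5335, 0.0203, 0.2711]
orientation: [-3.141, -0.0, 1.54]
wrist_force: [0.7, -0.4, 0.4]
gripper_width: 0.401
```

```bash
cat > wr.py <<'E'
from h import *
def wristpts(im,D,m):
    c=r.get_calibration("wrist");R=cv2.Rodrigues(np.array(c["rvec"]))[0];t=np.array(c["tvec"])
    ys,xs=np.nonzero(m);k=D[ys,xs]>0;ys,xs=ys[k],xs[k]
    a,b=(xs-c["cx"])/c["fx"],(ys-c["cy"])/c["fy"];th=np.hypot(a,b)
    s=np.tan(th)/np.maximum(th,1e-9);d=np.c_[a*s,b*s,np.ones(len(a))]
    return -R.T@t+(d*D[ys,xs][:,None])@R
E
python3 - <<'E'
from wr import *
s=r.get_state();print(s["t"],s["ee_pos"],s["orientation"],s["wrist_force"])
im,D=r.read_camera("wrist")
cv2.imwrite("pics/w1.png",im)
for m,st,c in comps(blue(im),100):
    P=wristpts(im,D,m)
    if len(P): q=P-P.mean(0);print(st,np.median(P,0).round(4),P.min(0).round(3),P.max(0).round(3),np.linalg.svd(q,full_matrices=0)[2][0].round(3))
E
```

```text
1.4333 [0.53350927 0.02029824 0.27106542] [-3.14098222e+00 -2.24993901e-04  1.53975107e+00] [ 0.68489468 -0.36910492  0.4488289 ]
```

View pics/w1.png

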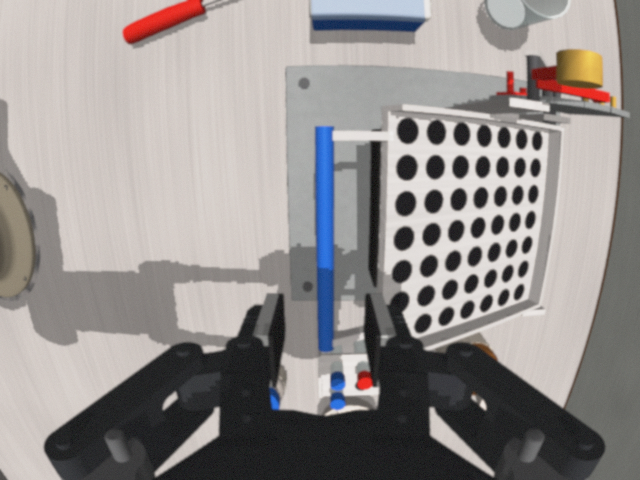

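The bar (col 325, rows 127–350) lies parallel to the jaws and midway between the fingers (cols 275–375). I'm descending, then closing.

Emit:
arm_command --increments '[[[40,0,0,0.016,0,0,0],[40,0,0,0.034,0,0,0],[40,0,0,0.052,0,0,0],[40,0,0,0.07,0,0,0],[40,0,0,0.086,0,0,0],[40,0,0,0.1,0,0,0],[40,0,0,0.109,0,0,0],[40,0,0,0.112,0,0,0]]]'

```text
t: 2.15
ee_pos: [0.5317, 0.0225, 0.1575]
orientation: [-3.138, -0.0, 1.544]
wrist_force: [0.4, 0.1, 0.7]
gripper_width: 0.402
```

Emit:
arm_command --increments '[[[30,0,0,0,0,0,0],[22,0,0,0,0,0,0],[16,0,0,0,0,0,0],[12,0,0,0,0,0,0],[8,0,0,0,0,0,0],[5,0,0,0,0,0,0],[5,0,0,0,0,0,0],[5,0,0,0,0,0,0]]]'

```text
t: 2.82
ee_pos: [0.5338, 0.0223, 0.1599]
orientation: [3.14, -0.0, 1.544]
wrist_force: [1.1, 0.5, 1.4]
gripper_width: 0.113
```

Emit:
arm_command --increments '[[[5,0,0.001,-0.0023,0,0,0],[5,0,0.0021,-0.0046,0,0,0],[5,0,0.0032,-0.0068,0,0,0],[5,0,0.0043,-0.0091,0,0,0],[5,0,0.0054,-0.0113,0,0,0],[5,0,0.0065,-0.0135,0,0,0],[5,0,0.0077,-0.0158,0,0,0],[5,0,0.0089,-0.018,0,0,0]]]'

```text
t: 3.48
ee_pos: [0.5418, 0.022, 0.1771]
orientation: [-3.141, -0.0, 1.544]
wrist_force: [4.7, -0.3, -7.4]
gripper_width: 0.117
```

```bash
python3 - <<'E'
from h import *
im,D=r.read_camera("scene")
for m,s,c in comps(blue(im)):
    if s[0]>250: print(s,c)
cv2.imwrite("pics/s2.png",cv2.resize(im[140:375,190:450],None,fx=2.5,fy=2.5))
print(r.get_state()["wrist_force"],r.get_state()["gripper_width"])
# weight: brass colour
h=cv2.cvtColor(im,cv2.COLOR_BGR2HSV);m=cv2.inRange(h,(15,120,80),(28,255,255));m[:,:240]=0;m[:200]=0
for a,s,c in comps(m,20): print(s,c)
E
```

```text
[295 181  13  11 100] [300.71 185.99]
[336 203  24  19 114] [346.78070175 212.0877193 ]
[ 4.51150338 -0.03656577 -6.63451654] 0.1142126859239292
[301 248  19  18 142] [307.71126761 254.42957746]
```

View pics/s2.png

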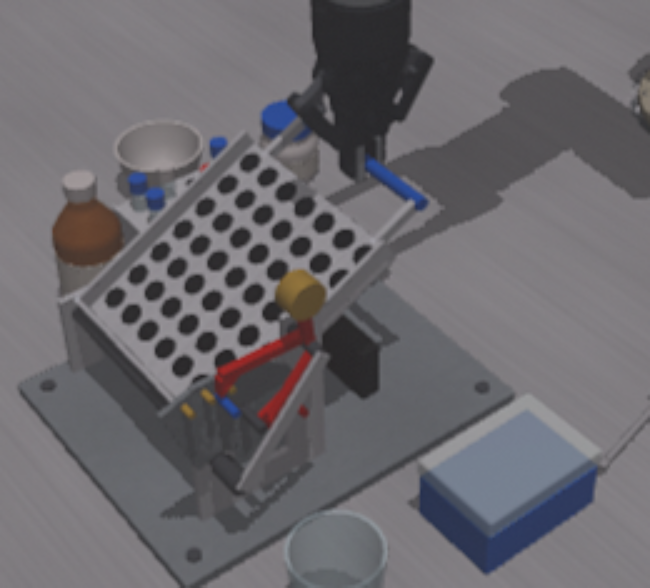

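Emit:
arm_command --increments '[[[5,0,0.002,-0.0032,0,0,0],[5,0,0.004,-0.0063,0,0,0],[5,0,0.0061,-0.0094,0,0,0],[5,0,0.0082,-0.0125,0,0,0],[5,0,0.0103,-0.0157,0,0,0],[5,0,0.0125,-0.0187,0,0,0],[5,0,0.0147,-0.0217,0,0,0],[5,0,0.0169,-0.0247,0,0,0]]]'

```text
t: 4.2
ee_pos: [0.5566, 0.0217, 0.202]
orientation: [-3.136, -0.0, 1.544]
wrist_force: [-6.1, -0.3, -2.5]
gripper_width: 0.115
```

Emit:
arm_command --increments '[[[5,0,0.0025,-0.0035,0,0,0],[5,0,0.005,-0.007,0,0,0],[5,0,0.0077,-0.0105,0,0,0],[5,0,0.0104,-0.0139,0,0,0],[5,0,0.0132,-0.0173,0,0,0],[5,0,0.0161,-0.0206,0,0,0],[5,0,0.019,-0.0238,0,0,0],[5,0,0.022,-0.027,0,0,0]]]'

```text
t: 4.87
ee_pos: [0.578, 0.0212, 0.2299]
orientation: [-3.136, -0.0, 1.544]
wrist_force: [-9.0, -0.0, 2.5]
gripper_width: 0.113
```

```bash
cat > w.py <<'E'
from h import *
import sys
im,D=r.read_camera("scene")
h=cv2.cvtColor(im,cv2.COLOR_BGR2HSV)
m=cv2.inRange(h,(15,120,80),(28,255,255));m[:,:240]=0;m[:180]=0;m[320:]=0
for a,s,c in comps(m,60): print("weight",s.tolist(),c.round(2))
s=r.get_state();p=s["ee_pos"];F=s["wrist_force"]
zb=p[2]+.0195
th=np.arcsin((zb-.075)/.25);S,C=np.sin(th),np.cos(th)
print("ee",p.round(4),"F",F.round(1),"th_z %.3f"%th,"rad x-hinge %.4f"%(p[0]+.25*C),"lift %.1f radial_out %.1f"%(-(F[0]*S+F[2]*C),-F[0]*C+F[2]*S), "q5",s["joints"].round(2))
if len(sys.argv)>1: cv2.imwrite(sys.argv[1],cv2.resize(im[140:375,190:450],None,fx=2.5,fy=2.5))
E
python3 w.py
```

```text
weight [300, 249, 18, 19, 138] [306.94 255.17]
ee [0.5787 0.0212 0.2306] F [-8.7  0.8  3.1] th_z 0.776 rad x-hinge 0.7571 lift 3.9 radial_out 8.4 q5 [-0.08  0.28  1.49 -0.    1.37 -0.06]
```

Emit:
arm_command --increments '[[[5,0,0.0006,-0.0009,0,0,0],[5,0,0.0012,-0.0018,0,0,0],[5,0,0.0018,-0.0026,0,0,0],[5,0,0.0024,-0.0034,0,0,0],[5,0,0.003,-0.0042,0,0,0],[5,0,0.0035,-0.005,0,0,0],[5,0,0.0035,-0.005,0,0,0],[5,0,0.0035,-0.005,0,0,0]]]'

```text
t: 5.58
ee_pos: [0.5823, 0.0211, 0.2346]
orientation: [-3.137, -0.0, 1.544]
wrist_force: [-5.8, -0.0, 1.1]
gripper_width: 0.115
```

```bash
python3 w.py
```

```text
weight [300, 249, 17, 15, 136] [306.79 254.88]
ee [0.5823 0.0211 0.2346] F [-7.8  0.7  0.8] th_z 0.798 rad x-hinge 0.7568 lift 5.0 radial_out 6.1 q5 [-0.08  0.29  1.48 -0.    1.38 -0.06]
```

Emit:
arm_command --increments '[[[5,0,0.0005,-0.001,0,0,0],[5,0,0.001,-0.002,0,0,0],[5,0,0.0014,-0.003,0,0,0],[5,0,0.0018,-0.0039,0,0,0],[5,0,0.0018,-0.0039,0,0,0],[5,0,0.0018,-0.0039,0,0,0]]]'

```text
t: 6.13
ee_pos: [0.5862, 0.021, 0.2389]
orientation: [3.141, -0.0, 1.544]
wrist_force: [-4.4, 0.9, 0.7]
gripper_width: 0.116
```

```bash
python3 w.py
```

```text
weight [300, 249, 18, 19, 151] [307.09 255.68]
ee [0.5862 0.021  0.2389] F [-4.8  0.4  0.4] th_z 0.824 rad x-hinge 0.7561 lift 3.2 radial_out 3.6 q5 [-0.08  0.29  1.47  0.    1.38 -0.06]
```

Emit:
arm_command --increments '[[[5,0,0.0009,-0.001,0,0,0],[5,0,0.0018,-0.002,0,0,0],[5,0,0.0026,-0.0029,0,0,0],[5,0,0.0034,-0.0038,0,0,0],[5,0,0.0034,-0.0038,0,0,0],[5,0,0.0034,-0.0038,0,0,0]]]'

```text
t: 6.68
ee_pos: [0.5896, 0.0209, 0.2423]
orientation: [3.141, -0.0, 1.544]
wrist_force: [-4.9, 0.8, 1.3]
gripper_width: 0.116
```

```bash
python3 w.py
```

```text
weight [301, 248, 19, 20, 170] [308.07 255.49]
ee [0.5896 0.0209 0.2423] F [-4.5  0.3  1.7] th_z 0.844 rad x-hinge 0.7558 lift 2.2 radial_out 4.3 q5 [-0.08  0.29  1.45  0.    1.39 -0.06]
```

Emit:
arm_command --increments '[[[5,0,0.0007,-0.0011,0,0,0],[5,0,0.0014,-0.0022,0,0,0],[5,0,0.0021,-0.0033,0,0,0],[5,0,0.0028,-0.0044,0,0,0],[5,0,0.0028,-0.0044,0,0,0],[5,0,0.0028,-0.0044,0,0,0]]]'

```text
t: 7.23
ee_pos: [0.5933, 0.0208, 0.2459]
orientation: [3.14, -0.0, 1.544]
wrist_force: [-0.2, 1.0, -5.4]
gripper_width: 0.111
```

```bash
python3 w.py pics/s3.png
```

```text
weight [301, 248, 19, 19, 158] [308.44 254.73]
ee [0.5933 0.0208 0.2458] F [ 0.1  1.4 -6.1] th_z 0.865 rad x-hinge 0.7554 lift 3.9 radial_out -4.7 q5 [-0.08  0.3   1.44  0.    1.4  -0.06]
```

View pics/s3.png

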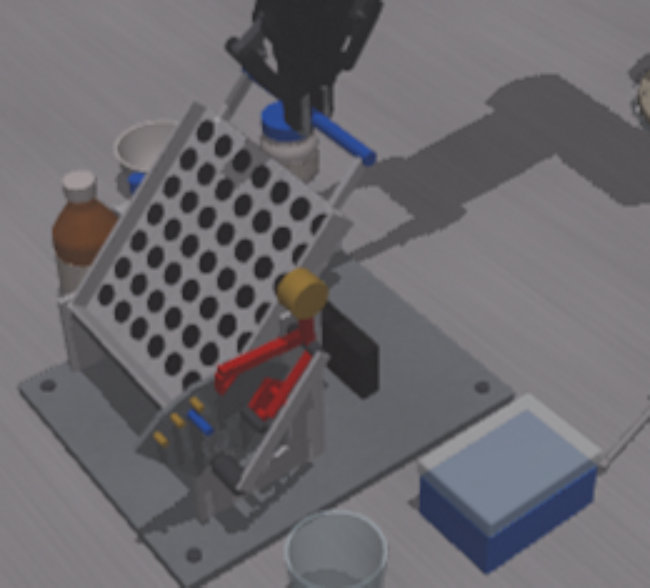

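Emit:
arm_command --increments '[[[5,0,0.001,-0.0008,0,0,0],[5,0,0.002,-0.0016,0,0,0],[5,0,0.003,-0.0024,0,0,0],[5,0,0.004,-0.0032,0,0,0],[5,0,0.004,-0.0032,0,0,0],[5,0,0.004,-0.0032,0,0,0]]]'

```text
t: 7.78
ee_pos: [0.5968, 0.0207, 0.2491]
orientation: [3.141, -0.0, 1.544]
wrist_force: [2.5, 1.9, -8.7]
gripper_width: 0.114
```

```bash
python3 w.py
```

```text
weight [302, 247, 17, 19, 152] [308.8  254.02]
ee [0.5967 0.0207 0.2491] F [ 3.1  1.7 -8.1] th_z 0.886 rad x-hinge 0.7549 lift 2.7 radial_out -8.2 q5 [-0.08  0.3   1.43  0.    1.41 -0.06]
```

Emit:
arm_command --increments '[[[5,0,0.0012,-0.0005,0,0,0],[5,0,0.0024,-0.001,0,0,0],[5,0,0.0036,-0.0016,0,0,0],[5,0,0.0048,-0.0022,0,0,0],[5,0,0.0048,-0.0022,0,0,0],[5,0,0.0048,-0.0022,0,0,0]]]'

```text
t: 8.33
ee_pos: [0.6002, 0.0206, 0.252]
orientation: [-3.14, -0.0, 1.544]
wrist_force: [-4.1, 3.0, -2.8]
gripper_width: 0.117
```

```bash
python3 w.py
```

```text
weight [303, 247, 18, 19, 154] [309.7  253.81]
ee [0.6002 0.0206 0.252 ] F [-4.2  2.5 -1.4] th_z 0.905 rad x-hinge 0.7547 lift 4.2 radial_out 1.5 q5 [-0.08  0.31  1.41  0.    1.43 -0.06]
```

Emit:
arm_command --increments '[[[5,0.0001,0.001,-0.0008,0,0,0],[5,0.0003,0.002,-0.0016,0,0,0],[5,0.0004,0.003,-0.0023,0,0,0],[5,0.0005,0.004,-0.003,0,0,0],[5,0.0005,0.004,-0.003,0,0,0],[5,0.0005,0.004,-0.003,0,0,0]]]'

```text
t: 8.88
ee_pos: [0.6049, 0.0205, 0.2563]
orientation: [3.14, 0.001, 1.544]
wrist_force: [-6.4, 1.9, 2.1]
gripper_width: 0.116
```

```bash
python3 w.py
```

```text
weight [303, 247, 19, 19, 148] [310.43 253.36]
ee [0.6048 0.0205 0.2563] F [-5.4  2.1  2.2] th_z 0.932 rad x-hinge 0.7538 lift 3.1 radial_out 5.0 q5 [-0.08  0.31  1.4  -0.    1.44 -0.05]
```

Emit:
arm_command --increments '[[[5,0.0001,0.0009,-0.001,0,0,0],[5,0.0003,0.0018,-0.002,0,0,0],[5,0.0004,0.0026,-0.0029,0,0,0],[5,0.0005,0.0034,-0.0038,0,0,0],[5,0.0005,0.0034,-0.0038,0,0,0],[5,0.0005,0.0034,-0.0038,0,0,0]]]'

```text
t: 9.43
ee_pos: [0.6085, 0.0204, 0.2592]
orientation: [3.141, 0.002, 1.544]
wrist_force: [-4.3, 0.5, 2.4]
gripper_width: 0.113
```

```bash
python3 w.py
```

```text
weight [304, 246, 19, 20, 188] [312.1  254.22]
ee [0.6085 0.0204 0.2592] F [-4.9 -0.2  1.8] th_z 0.952 rad x-hinge 0.7534 lift 3.0 radial_out 4.3 q5 [-0.08  0.31  1.38 -0.    1.45 -0.05]
```

Emit:
arm_command --increments '[[[5,0,0.0009,-0.0009,0,0,0],[5,0,0.0018,-0.0018,0,0,0],[5,0,0.0027,-0.0028,0,0,0],[5,0,0.0035,-0.0037,0,0,0],[5,0,0.0035,-0.0037,0,0,0],[5,0,0.0035,-0.0037,0,0,0]]]'

```text
t: 9.98
ee_pos: [0.6123, 0.0204, 0.2622]
orientation: [3.141, 0.001, 1.544]
wrist_force: [-4.6, -1.9, 0.6]
gripper_width: 0.115
```

```bash
python3 w.py
```

```text
weight [305, 246, 19, 20, 184] [312.65 253.76]
ee [0.6122 0.0204 0.2621] F [-4.  -2.8  1.1] th_z 0.973 rad x-hinge 0.7529 lift 2.7 radial_out 3.2 q5 [-0.08  0.32  1.37 -0.    1.46 -0.05]
```

Emit:
arm_command --increments '[[[5,-0.0001,0.0009,-0.0009,0,0,0],[5,-0.0002,0.0018,-0.0018,0,0,0],[5,-0.0003,0.0027,-0.0026,0,0,0],[5,-0.0005,0.0036,-0.0034,0,0,0],[5,-0.0005,0.0036,-0.0034,0,0,0],[5,-0.0005,0.0036,-0.0034,0,0,0]]]'

```text
t: 10.53
ee_pos: [0.6161, 0.0203, 0.2651]
orientation: [3.141, 0.0, 1.544]
wrist_force: [-1.9, -3.7, -4.0]
gripper_width: 0.114
```

```bash
python3 w.py
```

```text
weight [307, 245, 18, 18, 157] [314.4  251.97]
ee [0.6161 0.0203 0.2651] F [-1.3 -3.4 -3.9] th_z 0.994 rad x-hinge 0.7524 lift 3.3 radial_out -2.6 q5 [-0.08  0.32  1.35 -0.    1.46 -0.05]
```

Emit:
arm_command --increments '[[[5,-0.0001,0.001,-0.0007,0,0,0],[5,-0.0002,0.002,-0.0014,0,0,0],[5,-0.0003,0.0031,-0.0021,0,0,0],[5,-0.0005,0.0042,-0.0027,0,0,0],[5,-0.0005,0.0042,-0.0027,0,0,0],[5,-0.0005,0.0042,-0.0027,0,0,0]]]'

```text
t: 11.08
ee_pos: [0.6196, 0.0203, 0.268]
orientation: [-3.141, -0.001, 1.544]
wrist_force: [-2.7, -1.7, -4.3]
gripper_width: 0.112
```

```bash
python3 w.py
```

```text
weight [307, 245, 19, 20, 166] [314.97 252.07]
ee [0.6196 0.0203 0.268 ] F [-4.  -1.7 -4.9] th_z 1.016 rad x-hinge 0.7513 lift 6.0 radial_out -2.1 q5 [-0.08  0.33  1.34  0.    1.48 -0.05]
```

Emit:
arm_command --increments '[[[5,0,0.0009,-0.0005,0,0,0],[5,0,0.0017,-0.001,0,0,0],[5,0,0.0026,-0.0016,0,0,0],[5,0,0.0034,-0.0021,0,0,0],[5,0,0.0034,-0.0021,0,0,0],[5,0,0.0034,-0.0021,0,0,0]]]'

```text
t: 11.63
ee_pos: [0.6216, 0.0202, 0.2694]
orientation: [-3.137, -0.001, 1.544]
wrist_force: [-5.7, -0.3, -5.9]
gripper_width: 0.112
```

```bash
python3 w.py pics/s4.png
```

```text
weight [307, 245, 19, 19, 177] [315.28 252.35]
ee [0.6216 0.0202 0.2694] F [-5.2 -0.9 -6.4] th_z 1.027 rad x-hinge 0.7510 lift 7.7 radial_out -2.8 q5 [-0.08  0.33  1.33  0.    1.49 -0.05]
```

View pics/s4.png

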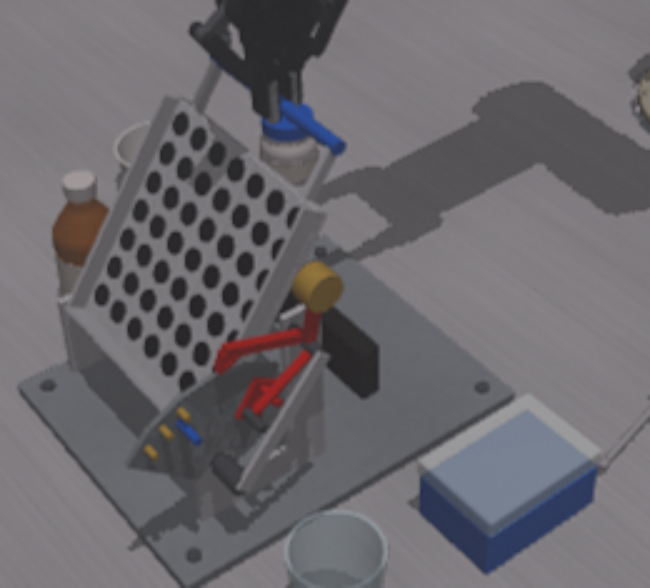

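```bash
cat > pw.py <<'E'
from h import *
def show(im,D,n,tag):
    h=cv2.cvtColor(im,cv2.COLOR_BGR2HSV)
    m=cv2.inRange(h,(15,120,80),(28,255,255))
    rd=cv2.inRange(h,(0,150,80),(4,255,255))|cv2.inRange(h,(175,150,80),(180,255,255))
    box=np.zeros_like(m);
    if n=="scene": box[230:330,265:335]=255
    else: box[115:200,235:275]=255
    for nm,k in (("w",m&box),("red",rd&box)):
        for a,s,c in comps(k,12):
            ys,xs=np.nonzero(a);P=depthpts(n,np.c_[xs,ys],D);P=P[np.abs(P[:,1]-np.median(P[:,1]))<.03]
            i=P[:,2].argmax();print(tag,n,nm,s.tolist(),"med",np.median(P,0).round(3),"lo",np.percentile(P,3,axis=0).round(3),"hi",np.percentile(P,97,axis=0).round(3))
if __name__=="__main__":
    for n in ("scene","top"):
        z=np.load(f"pics/{n}0.npz");show(z["im"],z["d"],n,"start")
        im,D=r.read_camera(n);show(im,D,n,"now")
    s=r.get_state();print(s["wrist_force"])
E
python3 pw.py
```

```text
start scene w [300, 249, 17, 14, 128] med [0.704 0.144 0.225] lo [0.691 0.134 0.217] hi [0.712 0.154 0.229]
start scene w [274, 295, 5, 4, 15] med [0.768 0.136 0.156] lo [0.766 0.131 0.155] hi [0.771 0.141 0.158]
start scene w [265, 300, 5, 5, 15] med [0.787 0.135 0.155] lo [0.784 0.13  0.153] hi [0.789 0.141 0.157]
start scene red [276, 273, 33, 25, 146] med [0.74  0.138 0.17 ] lo [0.701 0.133 0.158] hi [0.765 0.142 0.172]
start scene red [294, 281, 20, 29, 103] med [0.716 0.148 0.131] lo [0.697 0.131 0.101] hi [0.73  0.152 0.157]
now scene w [307, 245, 19, 20, 172] med [0.688 0.147 0.223] lo [0.671 0.135 0.204] hi [0.697 0.155 0.228]
now scene red [276, 272, 35, 17, 198] med [0.739 0.139 0.183] lo [0.697 0.132 0.171] hi [0.764 0.143 0.193]
now scene red [284, 280, 30, 27, 208] med [0.73  0.146 0.139] lo [0.698 0.131 0.12 ] hi [0.746 0.153 0.159]
start top w [244, 158, 11, 15, 155] med [0.694 0.143 0.227] lo [0.682 0.133 0.22 ] hi [0.708 0.152 0.232]
start top red [253, 136, 7, 37, 126] med [0.733 0.136 0.171] lo [0.694 0.133 0.1  ] hi [0.761 0.14  0.177]
now top w [256, 116, 5, 3, 13] med [0.808 0.134 0.145] lo [0.806 0.13  0.141] hi [0.812 0.138 0.149]
now top w [244, 166, 11, 16, 142] med [0.676 0.145 0.226] lo [0.665 0.136 0.219] hi [0.693 0.153 0.231]
now top red [253, 135, 3, 8, 16] med [0.755 0.138 0.192] lo [0.747 0.135 0.09 ] hi [0.784 0.151 0.196]
now top red [249, 151, 3, 14, 28] med [0.726 0.152 0.14 ] lo [0.71  0.149 0.091] hi [0.743 0.16  0.154]
[-5.85063537 -1.10283039 -5.6898916 ]
```

Lift rose from about 3 N to 7.7 N and the bar moved only 2.5 mm of the 4 mm commanded. The weight now leans as far to the handle side as it leaned to the hinge side at the start, so this looks like the stop with the pawl thrown. To confirm, I'll ease back a little and see whether the weight stays over.

Emit:
arm_command --increments '[[[5,0,-0.0012,0.0007,0,0,0],[5,0,-0.0024,0.0014,0,0,0],[5,0,-0.0036,0.0022,0,0,0],[5,0,-0.005,0.003,0,0,0],[5,0,-0.0064,0.0039,0,0,0],[5,0,-0.0078,0.0048,0,0,0],[5,0,-0.0092,0.0057,0,0,0],[5,0,-0.0104,0.0065,0,0,0]]]'

```text
t: 12.45
ee_pos: [0.6142, 0.0203, 0.2641]
orientation: [3.138, -0.001, 1.544]
wrist_force: [1.8, -0.4, -4.4]
gripper_width: 0.114
```

```bash
python3 w.py; python3 pw.py|grep -v start
```

```text
weight [307, 245, 19, 20, 162] [314.67 252.19]
ee [0.6137 0.0204 0.2637] F [ 2.2  0.9 -5.1] th_z 0.984 rad x-hinge 0.7521 lift 1.0 radial_out -5.5 q5 [-0.08  0.32  1.36  0.    1.46 -0.05]
now scene w [307, 245, 19, 20, 163] med [0.688 0.147 0.224] lo [0.672 0.136 0.211] hi [0.697 0.155 0.228]
now scene red [276, 271, 35, 18, 198] med [0.737 0.139 0.183] lo [0.696 0.133 0.17 ] hi [0.764 0.143 0.194]
now scene red [288, 280, 26, 26, 198] med [0.728 0.147 0.139] lo [0.698 0.132 0.122] hi [0.742 0.154 0.159]
now top w [255, 117, 5, 3, 13] med [0.805 0.135 0.146] lo [0.804 0.132 0.052] hi [0.832 0.15  0.149]
now top w [255, 124, 5, 3, 13] med [0.789 0.135 0.155] lo [0.787 0.131 0.152] hi [0.792 0.139 0.157]
now top w [244, 166, 8, 16, 124] med [0.678 0.146 0.226] lo [0.665 0.139 0.218] hi [0.693 0.153 0.232]
now top red [249, 135, 8, 31, 111] med [0.738 0.14  0.183] lo [0.711 0.133 0.086] hi [0.763 0.155 0.195]
[ 3.07250842  1.66664982 -4.59043451]
```

Emit:
arm_command --increments '[[[5,0,-0.002,-0.0,0,0,0],[5,0,-0.003,0.003,0,0,0],[5,0,-0.0055,0.005,0,0,0],[5,0,-0.008,0.0072,0,0,0],[5,0,-0.0105,0.0095,0,0,0],[5,0,-0.0128,0.0118,0,0,0],[5,0,-0.0147,0.0136,0,0,0],[5,0,-0.0165,0.0154,0,0,0]]]'

```text
t: 13.27
ee_pos: [0.5959, 0.0207, 0.2489]
orientation: [3.141, -0.0, 1.544]
wrist_force: [-2.2, 1.6, 2.9]
gripper_width: 0.114
```

```bash
python3 w.py pics/s5.png; python3 - <<'E'
import numpy as np
from scipy.optimize import least_squares
P=np.array([[.5418,.1771],[.5566,.202],[.578,.2299],[.5823,.2346],[.5862,.2389],[.5896,.2423],[.5933,.2459],[.5968,.2491],[.6002,.252],[.6049,.2563],[.6085,.2592],[.6123,.2622],[.6161,.2651],[.6196,.268],[.6142,.2641]])
for R in (.25,None):
    f=lambda q:np.hypot(*(P-q[:2]).T)-(R or q[2])
    q=least_squares(f,[.76,.065,.25]).x;print(R,q.round(4),(f(q)*1e3).round(1),np.arctan2(P[:,1]-q[1],q[0]-P[:,0]).round(3))
E
```

```text
weight [307, 245, 18, 20, 143] [314.24 251.55]
ee [0.5955 0.0208 0.2485] F [-1.3  2.   2.2] th_z 0.882 rad x-hinge 0.7543 lift -0.4 radial_out 2.5 q5 [-0.08  0.3   1.43  0.    1.41 -0.06]
0.25 [0.7654 0.0646 0.25  ] [ 0.3 -0.1 -0.1 -0.2 -0.  -0.  -0.  -0.1 -0.2  0.  -0.  -0.  -0.   0.3
  0.3] [0.466 0.582 0.723 0.749 0.772 0.791 0.812 0.831 0.849 0.874 0.892 0.912
 0.931 0.949 0.922]
None [0.7748 0.0562 0.2625] [ 0.  -0.1  0.  -0.   0.1  0.1  0.1 -0.  -0.1  0.  -0.1 -0.1 -0.1  0.1
  0.2] [0.479 0.589 0.723 0.747 0.769 0.788 0.807 0.825 0.842 0.867 0.884 0.903
 0.921 0.938 0.913]
```

View pics/s5.png

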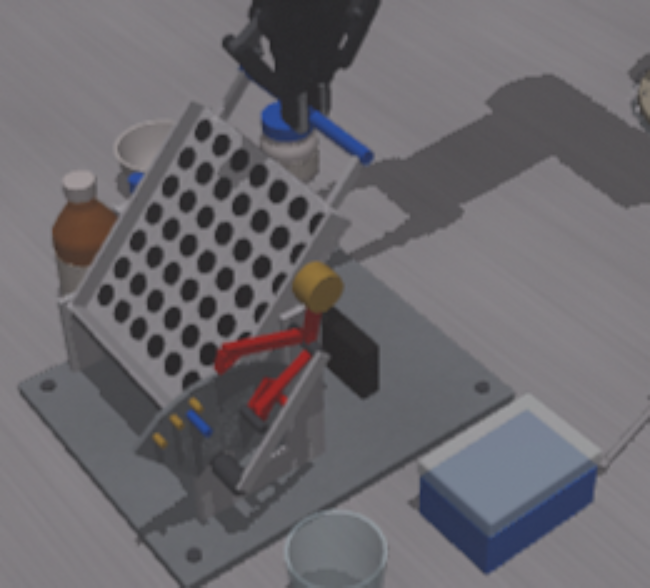

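The weight stays at (314,252), against (309,254) at this tilt on the way up, so the pawl is thrown over. Next I work out the rows for lowering.

```bash
python3 - <<'E'
import numpy as np
def seg(a,b,n=8):
    t=np.linspace(a,b,n+1)[1:];print(f"{a}->{b}",[[round(.25*(np.cos(a)-np.cos(q)),4),round(.25*(np.sin(a)-np.sin(q)),4)] for q in t])
for a,b in ((.825,.665),(.665,.505),(.505,.345),(.345,.215),(.215,.115),(.115,.055),(.055,0),(0,.1),(.1,.18),(.18,.25)): seg(a,b)
E
```

```text
0.825->0.665 [[np.float64(-0.0036), np.float64(0.0034)], [np.float64(-0.0072), np.float64(0.0069)], [np.float64(-0.0107), np.float64(0.0105)], [np.float64(-0.0141), np.float64(0.0141)], [np.float64(-0.0175), np.float64(0.0179)], [np.float64(-0.0208), np.float64(0.0216)], [np.float64(-0.024), np.float64(0.0255)], [np.float64(-0.0271), np.float64(0.0294)]]
0.665->0.505 [[np.float64(-0.003), np.float64(0.004)], [np.float64(-0.006), np.float64(0.008)], [np.float64(-0.0089), np.float64(0.0121)], [np.float64(-0.0117), np.float64(0.0162)], [np.float64(-0.0144), np.float64(0.0204)], [np.float64(-0.0171), np.float64(0.0247)], [np.float64(-0.0196), np.float64(0.029)], [np.float64(-0.0221), np.float64(0.0333)]]
0.505->0.345 [[np.float64(-0.0024), np.float64(0.0044)], [np.float64(-0.0047), np.float64(0.0088)], [np.float64(-0.0069), np.float64(0.0133)], [np.float64(-0.009), np.float64(0.0179)], [np.float64(-0.011), np.float64(0.0224)], [np.float64(-0.0129), np.float64(0.0271)], [np.float64(-0.0147), np.float64(0.0317)], [np.float64(-0.0165), np.float64(0.0364)]]
0.345->0.215 [[np.float64(-0.0013)
[... 1745 characters left out ...]
8 [[np.float64(0.0003), np.float64(-0.0025)], [np.float64(0.0005), np.float64(-0.005)], [np.float64(0.0009), np.float64(-0.0075)], [np.float64(0.0012), np.float64(-0.0099)], [np.float64(0.0016), np.float64(-0.0124)], [np.float64(0.0019), np.float64(-0.0149)], [np.float64(0.0024), np.float64(-0.0173)], [np.float64(0.0028), np.float64(-0.0198)]]
0.18->0.25 [[np.float64(0.0004), np.float64(-0.0022)], [np.float64(0.0008), np.float64(-0.0043)], [np.float64(0.0013), np.float64(-0.0064)], [np.float64(0.0017), np.float64(-0.0086)], [np.float64(0.0022), np.float64(-0.0107)], [np.float64(0.0027), np.float64(-0.0128)], [np.float64(0.0032), np.float64(-0.015)], [np.float64(0.0037), np.float64(-0.0171)]]
```

Emit:
arm_command --increments '[[[5,0,-0.0036,0.0034,0,0,0],[5,0,-0.0072,0.0069,0,0,0],[5,0,-0.0107,0.0105,0,0,0],[5,0,-0.0141,0.0141,0,0,0],[5,0,-0.0175,0.0179,0,0,0],[5,0,-0.0208,0.0216,0,0,0],[5,0,-0.024,0.0255,0,0,0],[5,0,-0.0271,0.0294,0,0,0]]]'

```text
t: 13.98
ee_pos: [0.5679, 0.0214, 0.2183]
orientation: [-3.14, -0.0, 1.544]
wrist_force: [-5.4, 2.3, 2.7]
gripper_width: 0.112
```

```bash
sed -i 's/th=np.arcsin.*S,C=/th=np.arctan2(p[2]-.0646,.7654-p[0]);S,C=/' w.py; python3 w.py
```

```text
weight [307, 244, 19, 17, 143] [314.62 251.27]
ee [0.5673 0.0214 0.2175] F [-4.5  1.9  2. ] th_z 0.657 rad x-hinge 0.7652 lift 1.2 radial_out 4.7 q5 [-0.08  0.27  1.54 -0.    1.33 -0.06]
```

Emit:
arm_command --increments '[[[5,0,-0.0034,0.0038,0,0,0],[5,0,-0.0066,0.0076,0,0,0],[5,0,-0.0097,0.0115,0,0,0],[5,0,-0.0125,0.0156,0,0,0],[5,0,-0.0152,0.0198,0,0,0],[5,0,-0.0179,0.0241,0,0,0],[5,0,-0.0204,0.0284,0,0,0],[5,0,-0.0229,0.0327,0,0,0]]]'

```text
t: 14.7
ee_pos: [0.5464, 0.0219, 0.1857]
orientation: [3.141, -0.0, 1.544]
wrist_force: [-0.4, 2.1, -1.6]
gripper_width: 0.112
```

```bash
python3 w.py
```

```text
weight [308, 244, 17, 16, 130] [314.48 250.82]
ee [0.5457 0.0219 0.1847] F [ 0.2  1.3 -3.7] th_z 0.500 rad x-hinge 0.7651 lift 3.2 radial_out -2.0 q5 [-0.09  0.26  1.64  0.    1.24 -0.06]
```

Emit:
arm_command --increments '[[[5,0,-0.0024,0.0044,0,0,0],[5,0,-0.0047,0.0088,0,0,0],[5,0,-0.0069,0.0133,0,0,0],[5,0,-0.009,0.0179,0,0,0],[5,0,-0.011,0.0224,0,0,0],[5,0,-0.0129,0.0271,0,0,0],[5,0,-0.0147,0.0317,0,0,0],[5,0,-0.0165,0.0364,0,0,0]]]'

```text
t: 15.42
ee_pos: [0.5294, 0.0223, 0.1492]
orientation: [-3.141, 0.0, 1.544]
wrist_force: [-1.9, 1.0, -0.4]
gripper_width: 0.114
```

```bash
python3 w.py
```

```text
weight [307, 244, 19, 16, 137] [314.57 250.91]
ee [0.5291 0.0223 0.1484] F [-1.5  0.6 -2.1] th_z 0.341 rad x-hinge 0.7647 lift 2.5 radial_out 0.8 q5 [-0.09  0.27  1.73 -0.    1.14 -0.06]
```

Emit:
arm_command --increments '[[[5,0,-0.0013,0.0038,0,0,0],[5,0,-0.0026,0.0077,0,0,0],[5,0,-0.0038,0.0116,0,0,0],[5,0,-0.005,0.0155,0,0,0],[5,0,-0.0061,0.0194,0,0,0],[5,0,-0.0071,0.0233,0,0,0],[5,0,-0.0081,0.0273,0,0,0],[5,0,-0.009,0.0312,0,0,0]]]'

```text
t: 16.13
ee_pos: [0.52, 0.0226, 0.1181]
orientation: [-3.14, 0.0, 1.544]
wrist_force: [-6.2, 0.9, 0.4]
gripper_width: 0.113
```

```bash
python3 w.py
```

```text
weight [308, 245, 18, 15, 129] [314.67 250.99]
ee [0.5199 0.0226 0.1174] F [-3.7  0.9 -1.3] th_z 0.212 rad x-hinge 0.7643 lift 2.1 radial_out 3.3 q5 [-0.09  0.29  1.79 -0.    1.06 -0.06]
```

Emit:
arm_command --increments '[[[5,0,-0.0006,0.0031,0,0,0],[5,0,-0.0013,0.0061,0,0,0],[5,0,-0.0018,0.0092,0,0,0],[5,0,-0.0024,0.0123,0,0,0],[5,0,-0.0029,0.0154,0,0,0],[5,0,-0.0033,0.0185,0,0,0],[5,0,-0.0037,0.0215,0,0,0],[5,0,-0.0041,0.0247,0,0,0]]]'

```text
t: 16.85
ee_pos: [0.5154, 0.0227, 0.0933]
orientation: [-3.139, 0.0, 1.544]
wrist_force: [-5.9, 1.0, -0.3]
gripper_width: 0.111
```

```bash
python3 w.py
```

```text
weight [307, 245, 19, 17, 148] [314.59 251.48]
ee [0.5153 0.0227 0.0928] F [-5.9 -0.4 -1.5] th_z 0.112 rad x-hinge 0.7638 lift 2.1 radial_out 5.7 q5 [-0.09  0.31  1.84 -0.    1.   -0.06]
```

Emit:
arm_command --increments '[[[5,0,-0.0004,0.0019,0,0,0],[5,0,-0.0008,0.0037,0,0,0],[5,0,-0.0012,0.0056,0,0,0],[5,0,-0.0015,0.0075,0,0,0],[5,0,-0.0019,0.0093,0,0,0],[5,0,-0.0022,0.0112,0,0,0],[5,0,-0.0026,0.0131,0,0,0],[5,0,-0.0029,0.0149,0,0,0]]]'

```text
t: 17.57
ee_pos: [0.5138, 0.0227, 0.0786]
orientation: [-3.141, 0.0, 1.544]
wrist_force: [-3.2, 0.2, -2.9]
gripper_width: 0.116
```

```bash
python3 w.py
```

```text
weight [306, 246, 19, 18, 153] [313.74 252.34]
ee [0.5138 0.0227 0.0783] F [-2.7  1.1 -3.8] th_z 0.054 rad x-hinge 0.7634 lift 3.9 radial_out 2.5 q5 [-0.09  0.32  1.86 -0.    0.96 -0.06]
```

Emit:
arm_command --increments '[[[5,0,-0.0001,0.0015,0,0,0],[5,0,-0.0002,0.003,0,0,0],[5,0,-0.0003,0.0045,0,0,0],[5,0,-0.0004,0.006,0,0,0],[5,0,-0.0004,0.006,0,0,0],[5,0,-0.0004,0.006,0,0,0]]]'

```text
t: 18.12
ee_pos: [0.5135, 0.0227, 0.0729]
orientation: [-3.142, 0.0, 1.544]
wrist_force: [-3.0, -0.0, -2.4]
gripper_width: 0.112
```

```bash
python3 w.py
```

```text
weight [305, 246, 19, 16, 146] [312.49 252.08]
ee [0.5135 0.0227 0.0729] F [-3.4  0.4 -2.5] th_z 0.033 rad x-hinge 0.7633 lift 2.6 radial_out 3.3 q5 [-0.09  0.33  1.87 -0.    0.95 -0.06]
```

Emit:
arm_command --increments '[[[5,0,0,0.001,0,0,0],[5,0,-0.0001,0.002,0,0,0],[5,0,-0.0002,0.003,0,0,0],[5,0,-0.0002,0.003,0,0,0],[5,0,-0.0002,0.003,0,0,0]]]'

```text
t: 18.58
ee_pos: [0.5133, 0.0227, 0.07]
orientation: [3.141, 0.0, 1.544]
wrist_force: [-3.7, -0.5, -2.3]
gripper_width: 0.113
```

```bash
python3 w.py
```

```text
weight [305, 246, 19, 18, 155] [312.9  252.67]
ee [0.5133 0.0227 0.07  ] F [-3.8  0.4 -2. ] th_z 0.021 rad x-hinge 0.7633 lift 2.1 radial_out 3.8 q5 [-0.09  0.33  1.87 -0.    0.94 -0.06]
```

Emit:
arm_command --increments '[[[5,0,0,0.001,0,0,0],[5,0,0,0.002,0,0,0],[5,0,0,0.003,0,0,0],[5,0,0,0.003,0,0,0],[5,0,0,0.003,0,0,0]]]'

```text
t: 19.05
ee_pos: [0.5132, 0.0227, 0.0669]
orientation: [-3.142, -0.0, 1.544]
wrist_force: [-4.0, 0.3, -2.4]
gripper_width: 0.113
```

```bash
python3 w.py
```

```text
weight [300, 248, 19, 19, 145] [307.45 254.65]
ee [0.5132 0.0228 0.0669] F [-4.5 -1.1 -2. ] th_z 0.009 rad x-hinge 0.7632 lift 2.0 radial_out 4.5 q5 [-0.09  0.34  1.88 -0.    0.93 -0.06]
```

Emit:
arm_command --increments '[[[5,0,0,0.0007,0,0,0],[5,0,0,0.0013,0,0,0],[5,0,0,0.002,0,0,0],[5,0,0,0.002,0,0,0],[5,0,0,0.002,0,0,0]]]'

```text
t: 19.52
ee_pos: [0.5132, 0.0227, 0.0649]
orientation: [-3.141, 0.0, 1.544]
wrist_force: [-4.4, -1.5, -2.6]
gripper_width: 0.112
```

```bash
python3 w.py
```

```text
weight [300, 248, 19, 20, 153] [307.59 255.03]
ee [0.5132 0.0228 0.0649] F [-4.4 -0.5 -1.9] th_z 0.001 rad x-hinge 0.7632 lift 1.9 radial_out 4.4 q5 [-0.09  0.34  1.88 -0.    0.93 -0.06]
```

The weight has flipped back to (307.5,255), so the pawl is set again. I'm going on down until the tray rests flat.

Emit:
arm_command --increments '[[[5,0,0,0.0007,0,0,0],[5,0,0,0.0013,0,0,0],[5,0,0,0.0018,0,0,0],[5,0,0,0.0018,0,0,0],[5,0,0,0.0018,0,0,0]]]'

```text
t: 19.98
ee_pos: [0.5132, 0.0227, 0.0631]
orientation: [-3.141, 0.0, 1.544]
wrist_force: [-4.9, -1.2, -1.2]
gripper_width: 0.109
```

```bash
python3 w.py
```

```text
weight [300, 248, 19, 16, 150] [307.69 254.73]
ee [0.5131 0.0228 0.0631] F [-4.1 -1.1 -1.9] th_z -0.006 rad x-hinge 0.7631 lift 1.9 radial_out 4.1 q5 [-0.09  0.34  1.88  0.    0.92 -0.06]
```

Emit:
arm_command --increments '[[[5,0,0,0.0007,0,0,0],[5,0,0,0.0013,0,0,0],[5,0,0,0.0018,0,0,0],[5,0,0,0.0018,0,0,0],[5,0,0,0.0018,0,0,0]]]'

```text
t: 20.45
ee_pos: [0.5131, 0.0228, 0.0614]
orientation: [-3.141, 0.0, 1.544]
wrist_force: [-4.9, -0.8, -1.0]
gripper_width: 0.111
```

```bash
python3 w.py
```

```text
weight [300, 248, 19, 19, 150] [307.32 255.04]
ee [0.5131 0.0228 0.0614] F [-5.  -1.8 -1.8] th_z -0.013 rad x-hinge 0.7631 lift 1.7 radial_out 5.0 q5 [-0.09  0.34  1.88  0.    0.92 -0.06]
```

Emit:
arm_command --increments '[[[5,0,0,0.0007,0,0,0],[5,0,0,0.0013,0,0,0],[5,0,0,0.0018,0,0,0],[5,0,0,0.0018,0,0,0],[5,0,0,0.0018,0,0,0]]]'

```text
t: 20.92
ee_pos: [0.5131, 0.0228, 0.0596]
orientation: [-3.141, 0.0, 1.544]
wrist_force: [-5.6, -2.7, -2.1]
gripper_width: 0.115
```

```bash
python3 w.py
```

```text
weight [300, 248, 19, 16, 144] [307.31 254.7 ]
ee [0.5131 0.0228 0.0596] F [-4.8 -1.  -1.7] th_z -0.020 rad x-hinge 0.7631 lift 1.6 radial_out 4.8 q5 [-0.09  0.34  1.88 -0.    0.91 -0.06]
```

Emit:
arm_command --increments '[[[5,0,0,0.0008,0,0,0],[5,0,0,0.0016,0,0,0],[5,0,0,0.0024,0,0,0],[5,0,0,0.0024,0,0,0],[5,0,0,0.0024,0,0,0]]]'

```text
t: 21.38
ee_pos: [0.5131, 0.0228, 0.0582]
orientation: [3.141, 0.0, 1.544]
wrist_force: [-7.1, -2.5, 5.9]
gripper_width: 0.108
```

```bash
python3 w.py
```

```text
weight [300, 248, 19, 16, 141] [307.1  254.62]
ee [0.5132 0.0228 0.0582] F [-6.6 -0.9  5.6] th_z -0.025 rad x-hinge 0.7631 lift -5.8 radial_out 6.4 q5 [-0.09  0.35  1.89 -0.    0.91 -0.06]
```

The tray rests flat: the force turned to +5.7 N at TCP z 0.058. Now up to just past the first notch.

Emit:
arm_command --increments '[[[5,0,-0.0005,-0.003,0,0,0],[5,0,-0.0008,-0.007,0,0,0],[5,0,-0.0008,-0.0115,0,0,0],[5,0,-0.0005,-0.016,0,0,0],[5,0,-0.0001,-0.0205,0,0,0],[5,0,0.0004,-0.025,0,0,0],[5,0,0.0008,-0.0295,0,0,0],[5,0,0.0012,-0.0335,0,0,0]]]'

```text
t: 22.1
ee_pos: [0.5151, 0.0227, 0.0912]
orientation: [3.14, -0.0, 1.544]
wrist_force: [0.2, -0.9, -4.6]
gripper_width: 0.114
```

```bash
python3 w.py
```

```text
weight [302, 246, 19, 19, 138] [309.28 253.3 ]
ee [0.5151 0.0227 0.0918] F [-0.5 -0.6 -3.6] th_z 0.108 rad x-hinge 0.7637 lift 3.6 radial_out 0.1 q5 [-0.09  0.31  1.84  0.    0.99 -0.06]
```

Emit:
arm_command --increments '[[[5,0,0.0007,-0.004,0,0,0],[5,0,0.0014,-0.008,0,0,0],[5,0,0.0021,-0.012,0,0,0],[5,0,0.0028,-0.016,0,0,0],[5,0,0.0036,-0.02,0,0,0],[5,0,0.0044,-0.024,0,0,0],[5,0,0.0052,-0.0275,0,0,0],[5,0,0.006,-0.0305,0,0,0]]]'

```text
t: 22.82
ee_pos: [0.5209, 0.0226, 0.1218]
orientation: [3.14, -0.0, 1.544]
wrist_force: [2.3, -1.6, -5.3]
gripper_width: 0.112
```

```bash
python3 w.py
```

```text
weight [300, 248, 19, 16, 136] [307.27 254.43]
ee [0.521  0.0225 0.1222] F [ 0.1 -2.  -4.2] th_z 0.232 rad x-hinge 0.7643 lift 4.0 radial_out -1.0 q5 [-0.09  0.28  1.79  0.    1.07 -0.06]
```

Emit:
arm_command --increments '[[[5,0,-0.0004,0.0016,0,0,0],[5,0,-0.0008,0.0032,0,0,0],[5,0,-0.0012,0.0048,0,0,0],[5,0,-0.0016,0.0064,0,0,0],[5,0,-0.002,0.008,0,0,0],[5,0,-0.0023,0.0094,0,0,0],[5,0,-0.0026,0.0108,0,0,0],[5,0,-0.0026,0.0108,0,0,0]]]'

```text
t: 23.53
ee_pos: [0.5183, 0.0226, 0.1102]
orientation: [3.141, -0.0, 1.544]
wrist_force: [2.4, -0.9, -4.1]
gripper_width: 0.11
```

```bash
python3 w.py
```

```text
weight [300, 248, 19, 16, 146] [307.45 254.58]
ee [0.5183 0.0226 0.1103] F [ 2.9 -1.5 -3.8] th_z 0.183 rad x-hinge 0.7641 lift 3.2 radial_out -3.6 q5 [-0.09  0.29  1.81  0.    1.04 -0.06]
```

Emit:
arm_command --increments '[[[5,0,-0.0001,0.0006,0,0,0],[5,0,-0.0002,0.0012,0,0,0],[5,0,-0.0004,0.0018,0,0,0],[5,0,-0.0004,0.0018,0,0,0],[5,0,-0.0004,0.0018,0,0,0]]]'

```text
t: 24.0
ee_pos: [0.518, 0.0226, 0.1087]
orientation: [3.14, -0.0, 1.544]
wrist_force: [4.0, -1.9, -2.2]
gripper_width: 0.112
```

```bash
python3 w.py
```

```text
weight [300, 248, 17, 16, 140] [306.79 254.49]
ee [0.5179 0.0226 0.1087] F [ 3.9 -2.3 -3.8] th_z 0.176 rad x-hinge 0.7640 lift 3.1 radial_out -4.5 q5 [-0.09  0.29  1.81  0.    1.04 -0.06]
```

Emit:
arm_command --increments '[[[5,0,0.0002,0.0005,0,0,0],[5,0,0.0004,0.001,0,0,0],[5,0,0.0006,0.0015,0,0,0],[5,0,0.0006,0.0015,0,0,0],[5,0,0.0006,0.0015,0,0,0]]]'

```text
t: 24.47
ee_pos: [0.5177, 0.0227, 0.1072]
orientation: [-3.141, -0.0, 1.544]
wrist_force: [1.3, -2.1, -1.1]
gripper_width: 0.114
```

```bash
python3 w.py
```

```text
weight [300, 248, 17, 15, 137] [306.85 254.32]
ee [0.5177 0.0227 0.1072] F [ 0.2 -1.8  0.3] th_z 0.170 rad x-hinge 0.7641 lift -0.4 radial_out -0.2 q5 [-0.09  0.29  1.81  0.    1.03 -0.06]
```

Emit:
arm_command --increments '[[[5,0,0,0.0005,0,0,0],[5,0,0,0.001,0,0,0],[5,0,0,0.001,0,0,0],[5,0,0,0.001,0,0,0]]]'

```text
t: 24.85
ee_pos: [0.5175, 0.0227, 0.1062]
orientation: [-3.141, -0.0, 1.544]
wrist_force: [-1.2, -1.2, 3.2]
gripper_width: 0.118
```

```bash
python3 w.py
```

```text
weight [300, 248, 18, 15, 138] [306.92 254.4 ]
ee [0.5175 0.0227 0.1062] F [-1.4 -1.6  2.9] th_z 0.166 rad x-hinge 0.7641 lift -2.6 radial_out 1.9 q5 [-0.09  0.3   1.82  0.    1.03 -0.06]
```

The pawl carries the tray: going down from TCP z 0.1087 to 0.1062, lift went from 3.1 N to -2.6 N. I'm releasing and withdrawing upward.

Emit:
arm_command --increments '[[[5,0,0,-0.001,0,0,0],[14,0,0,-0.001,0,0,0],[20,0,0,-0.001,0,0,0],[28,0,0,-0.001,0,0,0],[36,0,0,-0.001,0,0,0],[40,0,0,-0.001,0,0,0],[40,0,0,-0.001,0,0,0],[40,0,0,-0.001,0,0,0]]]'

```text
t: 25.57
ee_pos: [0.518, 0.0228, 0.1071]
orientation: [-3.142, -0.0, 1.544]
wrist_force: [-0.0, 0.8, -1.1]
gripper_width: 0.399
```

```bash
python3 w.py
```

```text
weight [300, 248, 19, 15, 143] [307.32 254.55]
ee [0.518  0.0227 0.1071] F [-0.3 -0.4 -0.2] th_z 0.170 rad x-hinge 0.7644 lift 0.2 radial_out 0.3 q5 [-0.09  0.3   1.81  0.    1.03 -0.06]
```

Emit:
arm_command --increments '[[[40,0,0,-0.005,0,0,0],[40,0,0,-0.015,0,0,0],[40,0,0,-0.03,0,0,0],[40,0,0,-0.05,0,0,0],[40,0,0,-0.075,0,0,0],[40,0,0,-0.1,0,0,0],[40,0,0,-0.125,0,0,0],[40,0,0,-0.14,0,0,0]]]'

```text
t: 26.28
ee_pos: [0.5192, 0.0226, 0.2511]
orientation: [3.136, 0.0, 1.544]
wrist_force: [0.4, -0.1, 0.8]
gripper_width: 0.402
```

Emit:
arm_command --increments '[[[40,0,-0.015,-0.01,0,0,0],[40,0,-0.035,-0.02,0,0,0],[40,0,-0.06,-0.03,0,0,0],[40,0,-0.09,-0.04,0,0,0],[40,0,-0.11,-0.05,0,0,0],[40,0,-0.12,-0.05,0,0,0],[40,0,-0.12,-0.05,0,0,0],[40,0,-0.12,-0.05,0,0,0]]]'

```text
t: 26.95
ee_pos: [0.3986, 0.0258, 0.2975]
orientation: [3.139, 0.0, 1.544]
wrist_force: [0.9, -0.4, 0.3]
gripper_width: 0.4
```

```bash
python3 - <<'E'
from h import *
a=np.load("pics/top0.npz");im,D=r.read_camera("top")
for u in (300,330,345): print(u,[depthpts("top",[[u,v]],D)[0].round(3).tolist() for v in (175,200)])
for m,s,c in comps(blue(im)):
    ys,xs=np.nonzero(m);P=depthpts("top",np.c_[xs,ys],D);print(s.tolist(),np.median(P,0).round(3),P[:,2].max().round(3))
f=cv2.absdiff(im,a["im"]).max(2);f=cv2.inRange(f,40,255)
for m,s,c in comps(cv2.morphologyEx(f,cv2.MORPH_OPEN,np.ones((3,3))),25): print("diff",s.tolist())
i2,_=r.read_camera("scene");cv2.imwrite("pics/s6.png",i2)
s=r.get_state();print(s["t"],s["ee_pos"],s["wrist_force"])
E
```

```text
300 [[0.695, 0.052, 0.095], [0.64, 0.052, 0.109]]
330 [[0.694, -0.012, 0.095], [0.64, -0.01, 0.102]]
345 [[0.694, -0.043, 0.093], [0.639, -0.042, 0.107]]
[626, 71, 14, 15, 177] [ 0.868 -0.626  0.159] 0.164
[399, 201, 8, 7, 46] [ 0.63  -0.164  0.092] 0.098
[413, 200, 8, 8, 46] [ 0.63  -0.194  0.092] 0.098
[400, 243, 8, 7, 46] [ 0.541 -0.162  0.092] 0.099
[414, 243, 8, 7, 46] [ 0.541 -0.191  0.092] 0.1
[277, 257, 78, 5, 381] [0.516 0.021 0.129] 1.374
[415, 280, 26, 25, 472] [ 0.443 -0.213  0.07 ] 1.374
diff [324, 142, 8, 4, 31]
diff [275, 163, 9, 4, 29]
diff [326, 163, 8, 4, 26]
diff [277, 169, 8, 4, 26]
diff [289, 169, 8, 4, 26]
diff [276, 174, 8, 4, 32]
diff [287, 174, 10, 4, 37]
diff [300, 174, 9, 4, 35]
diff [312, 174, 10, 5, 41]
diff [325, 174, 9, 4, 35]
diff [337, 174, 10, 5, 40]
diff [350, 174, 9, 5, 38]
diff [275, 180, 9, 4, 35]
diff [288, 180, 9, 4, 33]
diff [300, 180, 9, 4, 32]
diff [313, 180, 8, 4, 27]
diff [325, 180, 9, 4, 32]
diff [337, 180, 9, 4, 29]
diff [350, 180, 9, 10, 72]
diff [275, 185, 9, 5, 41]
diff [287, 185, 9, 5, 44]
diff [299, 185, 10, 5, 48]
diff [312, 185, 9
[... 507 characters left out ...]
3]
diff [325, 203, 9, 4, 33]
diff [337, 203, 9, 4, 34]
diff [350, 203, 9, 4, 34]
diff [274, 208, 10, 11, 81]
diff [286, 208, 10, 11, 75]
diff [298, 208, 10, 10, 76]
diff [311, 208, 10, 10, 75]
diff [324, 209, 10, 9, 75]
diff [337, 208, 10, 11, 82]
diff [350, 208, 10, 11, 81]
diff [273, 220, 90, 18, 1024]
diff [373, 225, 3, 13, 39]
diff [275, 245, 84, 20, 1156]
diff [364, 244, 6, 15, 62]
diff [245, 287, 168, 193, 9816]
diff [83, 389, 161, 91, 4800]
diff [0, 425, 61, 55, 1876]
diff [257, 430, 4, 15, 46]
diff [243, 440, 12, 31, 283]
diff [259, 451, 20, 10, 130]
diff [324, 454, 20, 26, 319]
diff [345, 454, 9, 19, 146]
27.05 [0.3991044  0.02575012 0.29672009] [-0.97483409  0.00636945 -0.23717277]
```

View pics/s6.png

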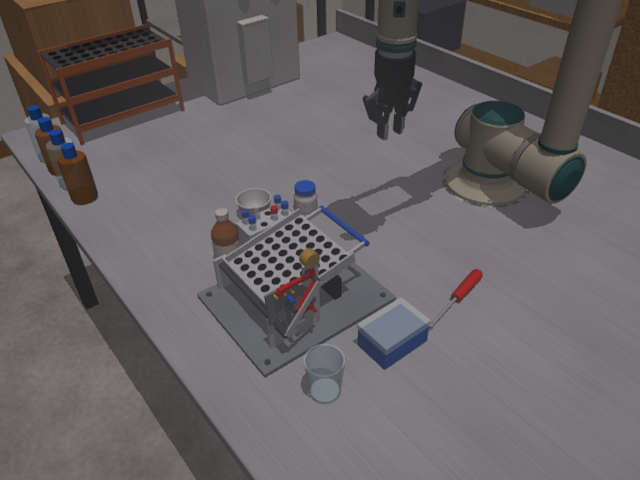

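The bar's top surface is at z 0.129, so its centre is at about 0.124 and the tilt about 0.20. The weight at (308,256) leans towards the hinge, the other objects haven't moved, and the arm is clear. Handing in.

```bash
python3 -c "
from plant import r
print(r.finish_job())"
```

```text
the job is handed in; nothing more can be done
None
```

The tray is resting in its lowest notch and the job is handed in, after about 27 s of robot time.

1. **Lift to the stop:** I took the handle at the middle notch and lifted in small steps. The lifting force then rose from about 3 N to 7.7 N, so about 4.7 N was on the stop. The brass weight had tipped to the handle side.
2. **Pawl check:** I eased the tray back slightly, and the weight stayed over, so the pawl had been thrown.
3. **Lower to flat:** I lowered the tray by hand past all the notches. The weight flipped back to working near the bottom, and the tray came to rest flat with about 6 N of contact force.
4. **Set the notch:** I raised the tray to about 0.26 and eased it down until the pawl carried it. The lifting force went from 3.1 N to slightly negative. I then opened the gripper and withdrew.

**Last checks:** The bar's centre stands at about 0.124 m, which gives a tilt of about 0.20, the lowest notch. The weight leans towards the hinge, the other objects are where they were, and the robot touches nothing.

**What disagreed:**
- **Plate and hinge:** The plate's measured centre put the hinge about 20 mm too far away. I used the hinge bracket instead, which gave the right distance and tilt.
- **Tilt reading:** My tilt estimates on the way up differed by up to about 0.07, so I relied on force and the weight's position to judge the stop and the notch.

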